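Change the soap at the pre-wash counter

ROBOT

A 6-joint arm with a two-finger parallel gripper is mounted at the origin on the work surface. World frame = base frame: x ahead of the robot, y to its left, z up, the work surface at z = 0. Lengths are in mm, angles in rad, forces in N, time in s.
With the tool pointing down it reaches from about 275 to 1000 mm from the base axis. Payload 8.4 kg.
Tool frame: the origin (TCP) lies on the centre line of the jaws, within the pads' length; the fingertips stand 25 mm ahead of it and the grasp point (between the pads) lies 6 mm ahead of it; z points along the fingers, y is the line along which they close (so a half turn about z gives the same grasp; the last joint's range is limited). The gripper opens to 85 mm and grips with 20 to 120 N. Pads are 22 mm wide; open, the fingers measure 114 mm over their backs; the gripper's body (76 mm by 85 mm) begins 54 mm behind the grasp point. The pads swing forward as they close: fully open they stand 13 mm farther back than shut.
Start: joints at [1.161, 0.353, 1.633, -0, 1.155, -0.002], TCP at [247.868, 573.75, 256.281] pointing down, gripper open.
Joint ranges: [-2.63, 2.63], [-0.92, 2.1], [0.06, 2.66], [-1.3, 4.44], [0, 2.69], [-3.02, 3.02]. Speed limits (rad/s): [2.22, 2.22, 2.79, 3.14, 3.14, 3.14].

INTERFACE

Orientations are given as [roll, pitch, yaw] about the fixed x, y, z axes, in that order (R = Rz(yaw) Ry(pitch) Rx(roll)).
In Python, from rig import r gives the robot as it stands.
- The arm moves only by the shell command python3 -m jog 'ROWS' [FORCE]. ROWS is JSON, a list of rows, each a list of 3 entries, a list of its own where there are three numbers: the turn, a rotation vector about the tool's x, y, z in rad, then the shift along the tool's x, y, z in m, then the opening, from -1 (shut) to 1 (fully open). In form: [[[rx, ry, rz], [x, y, z], gripper], ...]. A call has 1 to 12 rows; each row shifts and turns the commanded pose from where the row before left it, along the tool's axes as they then stand; what a row does not reach is not made up. A row lasts 1/10 s, in which the tool goes at most 50 mm and 8.59 degrees, less where a joint would pass 70% of its speed; a pose out of reach is approached as far as the arm can. A call with a gripper value outside its range is refused whole. The fingers move at their own pace and stop on an object; FORCE is the grip in N (left out, the last holds). Time passes only in rows, so rows that do not move let the fingers close. It gives the time, the measured TCP pose, the force, the opening and the grip force at its end, in the units of the state.
- r.sense(): the state, without advancing time (a new reading comes with each control period).
- r.grab_frame(name): name is "side" or "top"; returns the picture (480x640x3 uint8, red, green, blue); there is no depth.
- r.camera_params(name): a dict with "fx", "fy", "cx", "cy" (pixels), "k1" (the pictures are not rectified: a ray, as slopes to the right and down, at radius r is drawn at 1 + k1 r^2 times it, then the intrinsics apply), "rvec" (rotation vector, rad) and "tvec" (3), from world to camera coordinates, as OpenCV has them. Camera axes: x right, y down, z forward; pixel columns grow to the right and rows downward; lengths in mm; the calibration is good to about 2 mm. A picture is of the moment at which its call begins. camera_params takes no time and is no camera call.
- r.sign_off(): hands the job in; it is judged then, once.
The state is a dict: "clock": time; "qpos": joint angles; "qvel": joint speeds; "joint_efforts": joint torques, N m; "eef_pos": TCP position; "tcp_rot": TCP orientation; "contact_force": force on the tool from outside, world axes, zero at the start; "wrist_torque": the same for the moment, N m; "opening": opening from 0.0 (shut) to 1.0 (fully open); "grasp_force": force on a finger pad.
Only numpy, scipy, OpenCV 4.12 (cv2) and the standard library are available. Lean on these libraries where they do the work, as an engineer would, in place of code of your own. Each camera call takes 0.05 s, during which the arm holds its last target. There are 200 camera calls.

TASK

Change the soap at the laundry's pre-wash counter: drop every worn soap sliver lying on the counter into the grey scrap tub. Slide the lid of the wooden soap box right out along its grooves and lay it flat on the counter, handle up, then take out every fresh bar and set each on a draining dish of its own, lying down, centred and lengthways along the dish. Leave the other things on the counter where they are.

Things in the scene. Friction and masses are not known exactly. Their poses are not given: they have to be found in the camera images.
- soap_box: wooden box fixed to the counter, 238 (its x) x 118 (its y) x 55 mm high; origin at the centre of its underside. Its x axis points the way the lid slides out, roughly to the robot's right. Inside 218 x 94 mm, floor 8 mm above the counter with two ribs 8 mm high across it at x = -32 and +32 mm, parting three bays; a bar lies across a bay, about 30 mm clear of the next bar.
- box_mouth (a point): where the lid comes out: middle of the box's +x end face, at the groove bottoms (box x = +119 mm, 42 mm above the counter). The grooves in the two long walls run along box x, 7 mm high, 108 mm from groove to groove, 6 mm of wall above them. The end wall here is only 41 mm high and the lid passes over it; the -x end is full height.
- lid: loose plywood slide lid, 226 (its x) x 104 (its y) x 5 mm, 0.12 to 0.2 kg; slides easily with 2 mm of play, cannot be lifted while in its grooves. Origin at the centre of its underside, z up. It starts 6 to 20 mm towards box +x of the box's origin, 42 mm up, axes along the box's; its tail leaves the grooves when it is 232 mm from the box's origin along box x.
- lid_pull (a point): middle of the dark wooden pull bar on the lid: 70 mm long across the lid (lid y), 14 mm thick along lid x, standing 24 mm above the lid; this point is at lid x = +50 mm, 17 mm above the lid's underside. Same axes as the lid.
- bar1: fresh bar of laundry soap, 84 (its x) x 34 (its y) x 30 mm (its z), 95 g, cream, plain block with rounded edges; origin at its centre. Starts flat in the box, long side across it. There are two or three bars.
- bar2: fresh bar of laundry soap, 84 (its x) x 34 (its y) x 30 mm (its z), 95 g, cream, plain block with rounded edges; origin at its centre. Starts flat in the box, long side across it. There are two or three bars.
- bar3: fresh bar of laundry soap, 84 (its x) x 34 (its y) x 30 mm (its z), 95 g, cream, plain block with rounded edges; origin at its centre. Starts flat in the box, long side across it. There are two or three bars.
- dish1: white ceramic draining dish, fixed, 110 (its x) x 70 mm (its y), an 8 mm slab with four crosswise ribs 4 mm high: soap rests on the ribs 12 mm above the counter, so a flat bar's centre is then 27 mm up. Origin at the centre of its underside.
- dish2: white ceramic draining dish, fixed, 110 (its x) x 70 mm (its y), an 8 mm slab with four crosswise ribs 4 mm high: soap rests on the ribs 12 mm above the counter, so a flat bar's centre is then 27 mm up. Origin at the centre of its underside.
- dish3: white ceramic draining dish, fixed, 110 (its x) x 70 mm (its y), an 8 mm slab with four crosswise ribs 4 mm high: soap rests on the ribs 12 mm above the counter, so a flat bar's centre is then 27 mm up. Origin at the centre of its underside.
- scrap_tub: grey open plastic tub for soap scraps, fixed, 160 (its x) x 140 (its y) x 60 mm high, walls 4 mm; origin at the centre of its underside.
- sliver1: worn-down sliver of the same cream soap lying flat on the counter, 70 (its x) x 44 (its y, over the middle 48 mm of its length; 30 mm at the ends) x 6 mm thick, 20 g; origin at its centre. There are three to five.
- sliver2: worn-down sliver of the same cream soap lying flat on the counter, 70 (its x) x 44 (its y, over the middle 48 mm of its length; 30 mm at the ends) x 6 mm thick, 20 g; origin at its centre. There are three to five.
- sliver3: worn-down sliver of the same cream soap lying flat on the counter, 70 (its x) x 44 (its y, over the middle 48 mm of its length; 30 mm at the ends) x 6 mm thick, 20 g; origin at its centre. There are three to five.
- sliver4: worn-down sliver of the same cream soap lying flat on the counter, 70 (its x) x 44 (its y, over the middle 48 mm of its length; 30 mm at the ends) x 6 mm thick, 20 g; origin at its centre. There are three to five.
- sliver5: worn-down sliver of the same cream soap lying flat on the counter, 70 (its x) x 44 (its y, over the middle 48 mm of its length; 30 mm at the ends) x 6 mm thick, 20 g; origin at its centre. There are three to five.
- scrub_brush: bystander: wooden scrubbing brush 130 x 50 x 51 mm, loose; origin under its centre, x along it.
- measuring_cup: bystander: clear measuring cup with a handle (its +y side), 72 mm across, 75 mm high, loose; origin under its centre.
- spray_bottle: bystander: white trigger spray bottle, 72 mm across, 208 mm high, loose; origin under its centre.
- detergent: bystander: white detergent bottle, 90 mm across, 220 mm high, loose; origin under its centre.
- clothes_peg: bystander: wooden clothes peg lying flat, 85 x 15 x 12 mm, loose; origin under its centre.
- counter_bell: bystander: steel counter bell, 84 mm across, 56 mm high, loose; origin under its centre.
Not all that is in view belongs to the job. Leave any purple look-alike of the sliver3 alone.

How it is judged:
By the outcome, as a careful person would: the job done as asked, in the order asked, and still so for the second after the job is handed in, with the robot touching nothing.
Of bar1, bar2, bar3 only 2 to 3 are there at a start; the rules pass over those that are not, and their reading is None.
Of sliver1, sliver2, sliver3, sliver4, sliver5 only 3 to 5 are there at a start; the rules pass over those that are not, and their reading is None.
At some moment in a run one of sliver1, sliver2, sliver3, sliver4, sliver5 may be knocked a few centimetres aside while the robot is not near it.
Once in a run the grip may slacken for a moment while it holds something.
It also fails if it takes over 210 s, if anything falls off the work surface, if the arm or the gripper's body presses on something with over 40 N, if the wrist force passes 120 N, or if a joint passes its speed limit or range.

## Working session

There is one attempt and no reset: what is moved stays moved. The work goes in short steps, Python scripts to look and compute and a shell command to move; the robot and the scene stay as the last step left them, time stands still between calls to the robot, and variables do not carry over. Pictures are saved under pics/ and viewed, at most 14 in all, crops included, and the job is handed in when it is done.

```bash
ls; mkdir -p pics
cat > h.py <<'E'
import numpy as np, cv2
from rig import r
def cam(n):
    c=r.camera_params(n); return c,cv2.Rodrigues(np.array(c['rvec'],float))[0],np.array(c['tvec'],float).ravel()
def K(c): return np.array([[c['fx'],0,c['cx']],[0,c['fy'],c['cy']],[0,0,1.]]),np.array([c['k1'],0,0,0,0.])
def px2w(n,pts,z):
    c,R,t=cam(n);k,d=K(c)
    u=cv2.undistortPoints(np.array(pts,float).reshape(-1,1,2),k,d).reshape(-1,2)
    rays=np.c_[u,np.ones(len(u))]@R; o=-R.T@t
    s=(z-o[2])/rays[:,2]; return o+rays*s[:,None]
def w2px(n,P):
    c,R,t=cam(n);k,d=K(c)
    return cv2.projectPoints(np.array(P,float).reshape(-1,1,3),np.array(c['rvec'],float),t,k,d)[0].reshape(-1,2)
def snap(n,f,crop=None,s=1):
    im=r.grab_frame(n)[:,:,::-1].copy()
    cv2.imwrite('pics/raw_'+f,im)
    if crop: x0,y0,x1,y1=crop; im=im[y0:y1,x0:x1]
    if s!=1: im=cv2.resize(im,None,fx=s,fy=s,interpolation=cv2.INTER_CUBIC)
    cv2.imwrite('pics/'+f,im)
E
python3 - <<'E'
from h import *
snap('top','t0.png',None,1.25); snap('side','s0.png',None,1.25)
s=r.sense(); print({k:np.round(v,3) for k,v in s.items()})
for n in('top','side'):
    c,R,t=cam(n); print(c, -R.T@t)
E
```

```text
pics
{'clock': np.float64(0.1), 'qpos': array([ 1.161,  0.354,  1.634, -0.   ,  1.155, -0.002]), 'qvel': array([-0.   , -0.002, -0.001, -0.001, -0.001, -0.001]), 'joint_efforts': array([ 1.0000e-03, -6.0635e+01, -3.4282e+01,  0.0000e+00,  4.0000e-03,
        0.0000e+00]), 'eef_pos': array([247.749, 573.414, 255.676]), 'tcp_rot': array([-3.14 ,  0.   ,  2.734]), 'contact_force': array([ 0.468, -0.068, -0.021]), 'wrist_torque': array([-0.017,  0.024, -0.026]), 'grasp_force': np.float64(0.0), 'opening': np.float64(0.996)}
{'fx': 523.3800495264231, 'fy': 523.3800495264231, 'cx': 331.46455993708145, 'cy': 236.9138668292067, 'k1': -0.09806470937250288, 'rvec': array([ 2.16545622, -2.19709862,  0.05458206]), 'tvec': array([ -13.30994212,  540.95758381, 1333.18484354])} [ 453.13851202  -40.43294789 1364.99991016]
{'fx': 465.8172567529785, 'fy': 465.8172567529785, 'cx': 321.704589213181, 'cy': 242.65592892104152, 'k1': -0.0864539391461555, 'rvec': array([ 2.10747528, -0.0817277 ,  0.04000224]), 'tvec': array([-559.96559797,   80.88434812, 1118.65510912])} [ 492.53964707 -958.72418138  640.11377267]
```

View pics/t0.png

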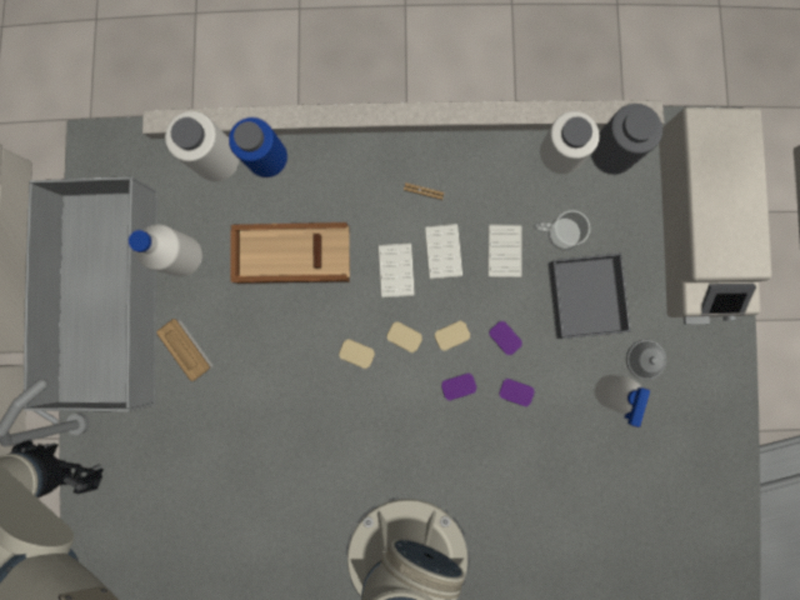

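View pics/s0.png

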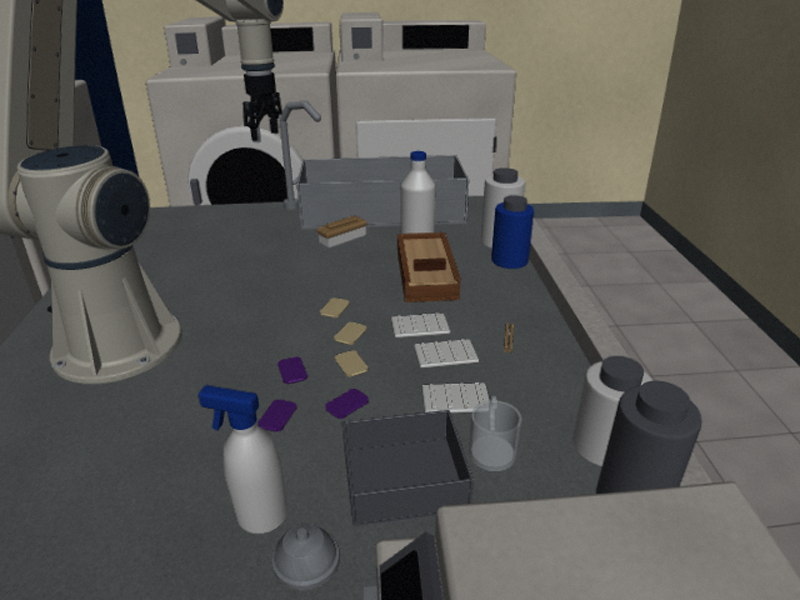

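Top picture: the box is at (290,252) with its pull bar at (317,251). The dishes are at (396,270), (444,251) and (505,250), and the tub is at (590,297).
Could be taken for slivers: cream (357,353), (404,336), (452,335), and purple (505,338), (459,386), (517,392). I choose the three cream ones, and check them in a close crop.

```bash
cat > meas.py <<'E'
from h import *
def rects(im,lo,hi,z,amin,amax,roi):
    x0,y0,x1,y1=roi; hsv=cv2.cvtColor(im,cv2.COLOR_BGR2HSV); m=np.zeros(im.shape[:2],np.uint8)
    m[y0:y1,x0:x1]=cv2.inRange(hsv,lo,hi)[y0:y1,x0:x1]
    m=cv2.morphologyEx(m,cv2.MORPH_CLOSE,np.ones((3,3)))
    out=[]
    for c in cv2.findContours(m,cv2.RETR_EXTERNAL,cv2.CHAIN_APPROX_NONE)[0]:
        if not amin<cv2.contourArea(c)<amax: continue
        w=px2w('top',c.reshape(-1,2),z)[:,:2].astype(np.float32)
        (cx,cy),(a,b),_=cv2.minAreaRect(w); bx=cv2.boxPoints(cv2.minAreaRect(w))
        e=[bx[1]-bx[0],bx[2]-bx[1]]; e=max(e,key=np.linalg.norm)
        yaw=np.degrees(np.arctan2(e[1],e[0]))%180
        out.append((c.reshape(-1,2).mean(0).round(1),np.round([cx,cy],1),np.round(sorted([a,b]),1),round(float(yaw),1)))
    return out
E
python3 - <<'E'
from meas import *
im=cv2.imread('pics/raw_t0.png'); hsv=cv2.cvtColor(im,cv2.COLOR_BGR2HSV)
for p in [(286,282),(323,269),(404,270),(317,213),(200,202),(190,210),(472,240),(472,275)]: print(p,hsv[p[1],p[0]])
print('sliver');[print(*o) for o in rects(im,(12,50,120),(32,200,255),6,150,900,(240,245,460,340))]
print('dish');[print(*o) for o in rects(im,(0,0,160),(179,40,255),11,400,4000,(295,170,425,245))]
cv2.imwrite('pics/c0.png',cv2.resize(im[170:330,180:510],None,fx=2.4,fy=2.4,interpolation=cv2.INTER_CUBIC))
E
```

```text
(286, 282) [ 21  72 185]
(323, 269) [ 22  71 183]
(404, 270) [140 139 119]
(317, 213) [ 28  16 201]
(200, 202) [ 16  95 177]
(190, 210) [ 13 140  89]
(472, 240) [  0   0 103]
(472, 275) [ 40   7 112]
sliver
[284.9 282.6] [424.5 101.2] [44.6 70.3] 66.8
[323.3 269.3] [457.9   1.1] [44.  69.6] 62.6
[361.5 268. ] [459.3 -97.7] [44.7 70. ] 113.1
dish
[316.8 215.7] [597.3  16.4] [ 67.7 108.4] 2.6
[403.6 200.3] [ 634.8 -210.2] [ 65.5 105.6] 178.7
[354.6 200.9] [635.5 -82.8] [ 67.7 108.3] 4.4
```

View pics/c0.png

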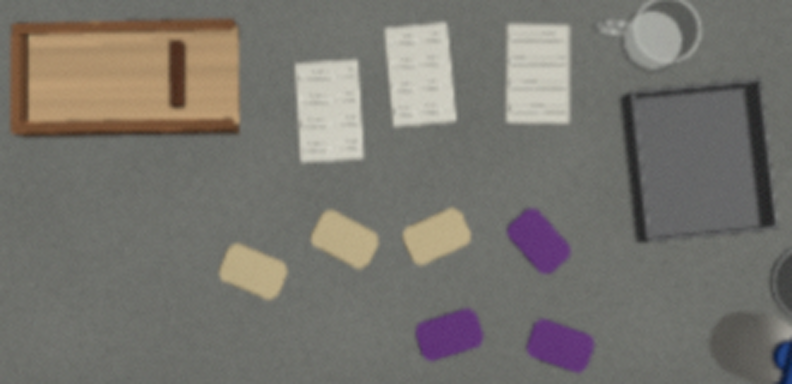

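The crop confirms three cream slivers at crop (253,271), (345,239), (437,236). The purple ones are at (538,240), (449,334), (560,345).

```bash
cat > to.py <<'E'
# usage: to.py x y z yaw_deg : remaining turn then shift in the turned tool frame (tool down)
import sys; from h import *
x,y,z,yw=map(float,sys.argv[1:5]); s=r.sense(); p=np.array(s['eef_pos']); yaw=s['tcp_rot'][2]
d=(np.radians(yw)-yaw+np.pi/2)%np.pi-np.pi/2   # half-turn equivalence
if len(sys.argv)>5: d+=np.pi*int(sys.argv[5])
t=yaw+d; v=np.array([x,y,z])-p
print('rz %.3f | shift m x %.4f y %.4f z(down) %.4f'%(-d,(v[0]*np.cos(t)+v[1]*np.sin(t))/1e3,(v[0]*np.sin(t)-v[1]*np.cos(t))/1e3,-v[2]/1e3),'pos',p.round(1),'rot',np.round(s['tcp_rot'],3),'q1,6',np.round(s['qpos'],2)[[0,5]],'t',round(float(s['clock']),1))
E
python3 - <<'E'
from h import *
f=lambda pts,z: px2w('top',np.array(pts)/2.4+[180,170],z)[:,:2].round(1)
b=f([(11,24),(237,20),(240,132),(11,135)],55);print('box',b.tolist(),b.mean(0))
print('handle',f([(170,41),(185,41),(186,107),(170,107)],71).tolist(),f([(178,74)],71))
t=f([(622,94),(759,82),(776,227),(638,241)],60);print('tub',t.tolist(),t.mean(0))
print('spray,bell etc (full1.25)',px2w('top',np.array([(610,392),(646,362),(566,237),(424,191),(185,350),(185,265)])/1.25,0)[:,:2].round(0).tolist())
print('purple',f([(538,240),(449,334),(560,345)],6).tolist())
E
python3 to.py 424.5 101.2 150 66.8
```

```text
box [[689.9, 352.4], [689.2, 109.9], [570.3, 107.5], [571.0, 351.4]] [630.1 230.3]
handle [[665.4, 178.5], [665.1, 162.7], [595.8, 161.9], [596.1, 178.6]] [[630.5 170.1]]
tub [[603.7, -293.2], [614.5, -438.7], [462.0, -451.4], [450.0, -305.7]] [ 532.55 -372.25]
spray,bell etc (full1.25) [[335.0, -426.0], [396.0, -504.0], [662.0, -343.0], [765.0, -45.0], [435.0, 467.0], [616.0, 468.0]]
purple [[452.7, -208.2], [353.1, -110.4], [339.4, -229.7]]
rz 1.568 | shift m x -0.3644 y 0.3485 z(down) 0.1057 pos [247.7 573.4 255.7] rot [-3.14   0.     2.734] q1,6 [ 1.16 -0.  ] t 0.1
```

```bash
python3 -m jog '[[[0,0,0.1425],[0,0,0],0.4],[[0,0,0.1425],[0,0,0],0.4],[[0,0,0.1425],[0,0,0],0.4],[[0,0,0.1425],[0,0,0],0.4],[[0,0,0.1425],[0,0,0],0.4],[[0,0,0.1425],[0,0,0],0.4],[[0,0,0.1425],[0,0,0],0.4],[[0,0,0.1425],[0,0,0],0.4],[[0,0,0.1425],[0,0,0],0.4],[[0,0,0.1425],[0,0,0],0.4],[[0,0,0.1425],[0,0,0],0.4]]' 40
python3 -m jog '[[[0,0,0],[-0.0304,0.029,0.0088],0.4],[[0,0,0],[-0.0304,0.029,0.0088],0.4],[[0,0,0],[-0.0304,0.029,0.0088],0.4],[[0,0,0],[-0.0304,0.029,0.0088],0.4],[[0,0,0],[-0.0304,0.029,0.0088],0.4],[[0,0,0],[-0.0304,0.029,0.0088],0.4],[[0,0,0],[-0.0304,0.029,0.0088],0.4],[[0,0,0],[-0.0304,0.029,0.0088],0.4],[[0,0,0],[-0.0304,0.029,0.0088],0.4],[[0,0,0],[-0.0304,0.029,0.0088],0.4],[[0,0,0],[-0.0304,0.029,0.0088],0.4],[[0,0,0],[-0.0304,0.029,0.0088],0.4]]'
python3 -m jog '[[[0,0,0],[0,0,0],0.4],[[0,0,0],[0,0,0],0.4]]'
python3 to.py 424.5 101.2 32 66.8
```

```text
clock: 1.2
eef_pos: [247.7, 573.5, 255.8]
tcp_rot: [-3.142, 0.001, 1.16]
contact_force: [-0.2, -0.3, 0.4]
opening: 0.698
grasp_force: 0.0
clock: 2.4
eef_pos: [424.4, 99.8, 150.3]
tcp_rot: [3.142, -0.0, 1.166]
contact_force: [1.1, 0.5, 0.3]
opening: 0.698
grasp_force: 0.0
clock: 2.6
eef_pos: [424.1, 100.6, 150.4]
tcp_rot: [-3.141, 0.0, 1.163]
contact_force: [0.9, 0.4, 0.3]
opening: 0.697
grasp_force: 0.0
rz -0.002 | shift m x 0.0007 y 0.0002 z(down) 0.1184 pos [424.1 100.6 150.4] rot [-3.141  0.     1.163] q1,6 [0.23 0.64] t 2.6
```

Accurate. Now down to 32, then slow steps to about 25.

```bash
python3 -m jog '[[[0,0,0],[0,0,0.03],0.4],[[0,0,0],[0,0,0.03],0.4],[[0,0,0],[0,0,0.03],0.4],[[0,0,0],[0,0,0.02],0.4],[[0,0,0],[0,0,0.007],0.4],[[0,0,0],[0,0,0],0.4]]'
python3 -m jog '[[[0,0,0],[0,0,0.003],0.4],[[0,0,0],[0,0,0.003],0.4],[[0,0,0],[0,0,0.002],0.4],[[0,0,0],[0,0,0],0.4]]'
```

```text
clock: 3.2
eef_pos: [423.5, 102.3, 33.2]
tcp_rot: [-3.14, 0.001, 1.168]
contact_force: [0.0, -0.5, 0.6]
opening: 0.699
grasp_force: 0.0
clock: 3.6
eef_pos: [424.4, 101.4, 25.9]
tcp_rot: [3.141, -0.0, 1.166]
contact_force: [-0.3, -0.6, -0.0]
opening: 0.703
grasp_force: 0.0
```

```bash
python3 -m jog '[[[0,0,0],[0,0,0.001],0],[[0,0,0],[0,0,0],-0.2],[[0,0,0],[0,0,0],-0.4],[[0,0,0],[0,0,0],-0.6],[[0,0,0],[0,0,0],-0.6]]' 40
```

```text
clock: 4.1
eef_pos: [424.4, 101.4, 25.1]
tcp_rot: [3.141, -0.0, 1.166]
contact_force: [-0.5, -0.4, 7.4]
opening: 0.496
grasp_force: 39.5
```

```bash
python3 -m jog '[[[0,0,0],[0,0,-0.01],-0.6],[[0,0,0],[0,0,-0.03],-0.6],[[0,0,0],[0,0,-0.035],-0.6],[[0,0,0],[0,0,-0.035],-0.6],[[0,0,0],[0,0,-0.03],-0.6]]'
python3 to.py 532 -372 85 66.8
```

```text
clock: 4.6
eef_pos: [424.2, 101.4, 167.1]
tcp_rot: [3.141, -0.001, 1.166]
contact_force: [1.4, 0.5, 1.0]
opening: 0.499
grasp_force: 40.9
rz 0.000 | shift m x -0.3927 y 0.2855 z(down) 0.0821 pos [424.2 101.4 167.1] rot [ 3.141e+00 -1.000e-03  1.166e+00] q1,6 [0.23 0.64] t 4.6
```

```bash
python3 -m jog '[[[0,0,0],[-0.0327,0.0238,0],-0.6],[[0,0,0],[-0.0327,0.0238,0],-0.6],[[0,0,0],[-0.0327,0.0238,0],-0.6],[[0,0,0],[-0.0327,0.0238,0],-0.6],[[0,0,0],[-0.0327,0.0238,0],-0.6],[[0,0,0],[-0.0327,0.0238,0],-0.6],[[0,0,0],[-0.0327,0.0238,0],-0.6],[[0,0,0],[-0.0327,0.0238,0],-0.6],[[0,0,0],[-0.0327,0.0238,0],-0.6],[[0,0,0],[-0.0327,0.0238,0],-0.6],[[0,0,0],[-0.0327,0.0238,0],-0.6],[[0,0,0],[-0.0327,0.0238,0],-0.6]]'
python3 -m jog '[[[0,0,0],[0,0,0.03],-0.6],[[0,0,0],[0,0,0.03],-0.6],[[0,0,0],[0,0,0.025],-0.6],[[0,0,0],[0,0,0],-0.6],[[0,0,0],[0,0,0],0.4],[[0,0,0],[0,0,0],0.4],[[0,0,0],[0,0,0],0.4],[[0,0,0],[0,0,-0.03],0.4],[[0,0,0],[0,0,-0.03],0.4],[[0,0,0],[0,0,-0.025],0.4]]'
python3 - <<'E'
from meas import *
im=r.grab_frame('top')[:,:,::-1].copy()
[print(*o) for o in rects(im,(12,50,120),(32,200,255),6,150,900,(240,245,540,340))]
[print('tub',*o) for o in rects(im,(12,40,90),(32,200,255),8,50,900,(440,200,540,270))]
E
python3 to.py 457.9 1.1 32 62.6
```

```text
clock: 5.8
eef_pos: [532.2, -373.4, 165.4]
tcp_rot: [3.142, -0.0, 1.166]
contact_force: [0.7, 0.1, 0.1]
opening: 0.494
grasp_force: 40.9
clock: 6.8
eef_pos: [532.9, -372.0, 167.5]
tcp_rot: [3.139, 0.0, 1.166]
contact_force: [-0.0, 0.3, -0.3]
opening: 0.7
grasp_force: 0.0
[323.2 269.3] [457.6   1.4] [43.6 70. ] 60.6
[361.5 268. ] [459.7 -97.7] [43.9 69.8] 113.1
tub [465.2 238. ] [ 532.8 -369.3] [45.3 65.4] 67.4
rz 0.074 | shift m x 0.2970 y -0.2404 z(down) 0.1398 pos [ 534.6 -373.2  171.8] rot [3.134e+00 2.000e-03 1.166e+00] q1,6 [-0.61 -0.21] t 6.8
```

```bash
python3 -m jog '[[[0,0,0.08],[0,0,0],0.4],[[0,0,0],[0.0297,-0.024,0],0.4],[[0,0,0],[0.0297,-0.024,0],0.4],[[0,0,0],[0.0297,-0.024,0],0.4],[[0,0,0],[0.0297,-0.024,0],0.4],[[0,0,0],[0.0297,-0.024,0],0.4],[[0,0,0],[0.0297,-0.024,0],0.4],[[0,0,0],[0.0297,-0.024,0],0.4],[[0,0,0],[0.0297,-0.024,0],0.4],[[0,0,0],[0.0297,-0.024,0],0.4],[[0,0,0],[0.0297,-0.024,0],0.4],[[0,0,0],[0,0,0],0.4]]'
python3 to.py 457.7 1.2 25.3 61.8; python3 to.py 457.7 1.2 25.3 61.8
```

```text
clock: 8.05
eef_pos: [457.6, 6.1, 165.6]
tcp_rot: [3.141, -0.001, 1.089]
contact_force: [-0.1, -0.3, 0.2]
opening: 0.699
grasp_force: 0.0
rz 0.011 | shift m x -0.0043 y 0.0024 z(down) 0.1403 pos [457.6   6.1 165.6] rot [ 3.141e+00 -1.000e-03  1.089e+00] q1,6 [0.01 0.49] t 8.1
rz 0.011 | shift m x -0.0043 y 0.0024 z(down) 0.1403 pos [457.6   6.1 165.6] rot [ 3.141e+00 -1.000e-03  1.089e+00] q1,6 [0.01 0.49] t 8.1
```

```bash
python3 -m jog '[[[0,0,0.011],[-0.0043,0.0024,0.03],0.4],[[0,0,0],[0,0,0.04],0.4],[[0,0,0],[0,0,0.04],0.4],[[0,0,0],[0,0,0.022],0.4],[[0,0,0],[0,0,0.004],0.4],[[0,0,0],[0,0,0],0.4]]'
python3 -m jog '[[[0,0,0],[0,0,0.003],0.4],[[0,0,0],[0,0,0.0015],0.4],[[0,0,0],[0,0,0],0],[[0,0,0],[0,0,0],-0.2],[[0,0,0],[0,0,0],-0.4],[[0,0,0],[0,0,0],-0.6],[[0,0,0],[0,0,0],-0.6]]'
```

```text
clock: 8.65
eef_pos: [458.7, -2.4, 28.9]
tcp_rot: [-3.141, 0.0, 1.075]
contact_force: [-0.5, 0.3, 0.0]
opening: 0.697
grasp_force: 0.0
clock: 9.35
eef_pos: [459.0, -2.1, 25.3]
tcp_rot: [3.14, -0.001, 1.075]
contact_force: [-1.3, 0.4, 9.8]
opening: 0.498
grasp_force: 39.2
```

```bash
python3 -m jog '[[[0,0,0],[0,0,-0.01],-0.6],[[0,0,0],[0,0,-0.03],-0.6],[[0,0,0],[0,0,-0.035],-0.6],[[0,0,0],[0,0,-0.035],-0.6],[[0,0,0],[0,0,-0.03],-0.6],[[0,0,0],[0,0,0],-0.6]]'
python3 to.py 532 -372 85 61.8
```

```text
clock: 9.95
eef_pos: [460.8, -2.0, 168.7]
tcp_rot: [3.135, -0.004, 1.075]
contact_force: [0.2, 0.3, -0.4]
opening: 0.489
grasp_force: 43.0
rz -0.003 | shift m x -0.2925 y 0.2376 z(down) 0.0837 pos [460.8  -2.  168.7] rot [ 3.135 -0.004  1.075] q1,6 [-0.01  0.49] t 9.9
```

```bash
python3 -m jog '[[[0,0,0],[-0.0292,0.0238,0],-0.6],[[0,0,0],[-0.0292,0.0238,0],-0.6],[[0,0,0],[-0.0292,0.0238,0],-0.6],[[0,0,0],[-0.0292,0.0238,0],-0.6],[[0,0,0],[-0.0292,0.0238,0],-0.6],[[0,0,0],[-0.0292,0.0238,0],-0.6],[[0,0,0],[-0.0292,0.0238,0],-0.6],[[0,0,0],[-0.0292,0.0238,0],-0.6],[[0,0,0],[-0.0292,0.0238,0],-0.6],[[0,0,0],[-0.0292,0.0238,0],-0.6],[[0,0,0],[0,0,0],-0.6]]'
python3 -m jog '[[[0,0,0],[0,0,0.03],-0.6],[[0,0,0],[0,0,0.03],-0.6],[[0,0,0],[0,0,0.015],-0.6],[[0,0,0],[0,0,0],-0.6],[[0,0,0],[0,0,0],0.4],[[0,0,0],[0,0,0],0.4],[[0,0,0],[0,0,0],0.4],[[0,0,0],[0,0,-0.03],0.4],[[0,0,0],[0,0,-0.03],0.4],[[0,0,0],[0,0,-0.015],0.4],[[0,0,0],[0,0,0],0.4]]'
python3 - <<'E'
from meas import *
im=r.grab_frame('top')[:,:,::-1].copy()
[print(*o) for o in rects(im,(12,50,120),(32,200,255),6,150,900,(240,245,540,340))]
[print('tub',*o) for o in rects(im,(12,40,90),(32,200,255),8,50,1900,(440,200,540,270))]
E
python3 to.py 459.5 -97.7 32 113.1
```

```text
clock: 11.05
eef_pos: [529.4, -376.1, 164.1]
tcp_rot: [3.139, 0.001, 1.073]
contact_force: [0.0, -0.0, -0.1]
opening: 0.493
grasp_force: 43.0
clock: 12.15
eef_pos: [530.3, -373.0, 167.2]
tcp_rot: [3.136, 0.001, 1.075]
contact_force: [0.8, -0.4, -0.3]
opening: 0.699
grasp_force: 0.0
[361.5 268. ] [459.6 -97.7] [44.3 69.7] 113.9
tub [465.2 237.9] [ 534.  -368.7] [48.2 66.8] 62.6
rz -0.899 | shift m x 0.2801 y 0.0434 z(down) 0.1333 pos [ 529.5 -372.4  165.3] rot [3.139 0.    1.075] q1,6 [-0.62 -0.12] t 12.2
```

```bash
python3 -m jog '[[[0,0,-0.149],[0,0,0],0.4],[[0,0,-0.149],[0,0,0],0.4],[[0,0,-0.149],[0,0,0],0.4],[[0,0,-0.149],[0,0,0],0.4],[[0,0,-0.149],[0,0,0],0.4],[[0,0,-0.149],[0,0,0],0.4],[[0,0,-0.008],[0,0,0],0.4]]'
python3 -m jog '[[[0,0,0],[0.035,0.0054,0],0.4],[[0,0,0],[0.035,0.0054,0],0.4],[[0,0,0],[0.035,0.0054,0],0.4],[[0,0,0],[0.035,0.0054,0],0.4],[[0,0,0],[0.035,0.0054,0],0.4],[[0,0,0],[0.035,0.0054,0],0.4],[[0,0,0],[0.035,0.0054,0],0.4],[[0,0,0],[0.035,0.0054,0],0.4],[[0,0,0],[0,0,0.05],0.4],[[0,0,0],[0,0,0.05],0.4],[[0,0,0],[0,0,0],0.4],[[0,0,0],[0,0,0],0.4]]'
python3 to.py 459.5 -97.7 25.3 113.5
```

```text
clock: 12.9
eef_pos: [528.2, -371.5, 162.4]
tcp_rot: [-3.14, -0.002, 1.98]
contact_force: [-0.5, -0.1, -0.1]
opening: 0.703
grasp_force: 0.0
clock: 14.1
eef_pos: [456.9, -97.6, 63.7]
tcp_rot: [-3.139, -0.002, 1.975]
contact_force: [0.1, -0.1, 0.6]
opening: 0.703
grasp_force: 0.0
rz -0.006 | shift m x -0.0011 y 0.0024 z(down) 0.0384 pos [456.9 -97.6  63.7] rot [-3.139e+00 -2.000e-03  1.975e+00] q1,6 [-0.21 -0.62] t 14.1
```

```bash
python3 -m jog '[[[0,0,-0.006],[-0.001,0.002,0.025],0.4],[[0,0,0],[0,0,0.009],0.4],[[0,0,0],[0,0,0],0.4],[[0,0,0],[0,0,0],0.4]]'
python3 to.py 459.5 -97.7 25.3 113.5
```

```text
clock: 14.5
eef_pos: [460.9, -98.2, 31.7]
tcp_rot: [3.14, 0.001, 1.982]
contact_force: [-0.4, -0.2, 0.3]
opening: 0.701
grasp_force: 0.0
rz 0.001 | shift m x 0.0010 y -0.0010 z(down) 0.0064 pos [460.9 -98.2  31.7] rot [3.140e+00 1.000e-03 1.982e+00] q1,6 [-0.21 -0.62] t 14.5
```

```bash
python3 -m jog '[[[0,0,0],[0,0,0.003],0.4],[[0,0,0],[0,0,0.003],0.4],[[0,0,0],[0,0,0],0],[[0,0,0],[0,0,0],-0.2],[[0,0,0],[0,0,0],-0.4],[[0,0,0],[0,0,0],-0.6],[[0,0,0],[0,0,0],-0.6]]'
python3 -m jog '[[[0,0,0],[0,0,-0.01],-0.6],[[0,0,0],[0,0,-0.03],-0.6],[[0,0,0],[0,0,-0.035],-0.6],[[0,0,0],[0,0,-0.035],-0.6],[[0,0,0],[0,0,-0.03],-0.6],[[0,0,0],[0,0,0],-0.6]]'
python3 to.py 532 -372 85 113.5
```

```text
clock: 15.2
eef_pos: [460.2, -97.9, 24.6]
tcp_rot: [-3.142, -0.0, 1.983]
contact_force: [-1.5, -0.1, 6.0]
opening: 0.5
grasp_force: 39.7
clock: 15.8
eef_pos: [462.5, -98.4, 168.5]
tcp_rot: [3.136, 0.004, 1.983]
contact_force: [-0.2, 0.1, -0.0]
opening: 0.494
grasp_force: 41.0
rz 0.002 | shift m x -0.2786 y -0.0453 z(down) 0.0835 pos [462.5 -98.4 168.5] rot [3.136 0.004 1.983] q1,6 [-0.21 -0.63] t 15.8
```

```bash
python3 -m jog '[[[0,0,0],[-0.0348,-0.0056,0],-0.6],[[0,0,0],[-0.0348,-0.0056,0],-0.6],[[0,0,0],[-0.0348,-0.0056,0],-0.6],[[0,0,0],[-0.0348,-0.0056,0],-0.6],[[0,0,0],[-0.0348,-0.0056,0],-0.6],[[0,0,0],[-0.0348,-0.0056,0],-0.6],[[0,0,0],[-0.0348,-0.0056,0],-0.6],[[0,0,0],[-0.0348,-0.0056,0],-0.6],[[0,0,0],[0,0,0],-0.6]]'
python3 -m jog '[[[0,0,0],[0,0,0.03],-0.6],[[0,0,0],[0,0,0.03],-0.6],[[0,0,0],[0,0,0.01],-0.6],[[0,0,0],[0,0,0],-0.6],[[0,0,0],[0,0,0],0.4],[[0,0,0],[0,0,0],0.4],[[0,0,0],[0,0,0],0.4],[[0,0,0],[0,0,-0.03],0.4],[[0,0,0],[0,0,-0.03],0.4],[[0,0,0],[0,0,-0.01],0.4],[[0,0,0],[0,0,0],0.4]]'
python3 -m jog '[[[0,0,-0.145],[0,0,0],0.2],[[0,0,-0.145],[0,0,0],0],[[0,0,-0.145],[0,0,0],0],[[0,0,-0.145],[0,0,0],0],[[0,0,-0.145],[0,0,0],0],[[0,0,-0.145],[0,0,0],0],[[0,0,-0.145],[0,0,0],0],[[0,0,-0.145],[0,0,0],0],[[0,0,0],[0,0,0],0],[[0,0,0],[0,0,0],0]]'
python3 - <<'E'
from meas import *
im=r.grab_frame('top')[:,:,::-1].copy()
[print(*o) for o in rects(im,(12,50,120),(32,200,255),6,150,900,(240,245,540,340))]
[print('tub',*o) for o in rects(im,(12,40,90),(32,200,255),8,50,1900,(440,200,540,270))]
E
python3 to.py 630.5 170 130 180
```

```text
clock: 16.7
eef_pos: [531.3, -374.6, 163.8]
tcp_rot: [3.141, 0.002, 1.981]
contact_force: [-0.5, 0.7, 1.2]
opening: 0.496
grasp_force: 41.0
clock: 17.8
eef_pos: [531.8, -371.7, 166.5]
tcp_rot: [3.139, 0.004, 1.983]
contact_force: [0.6, -0.0, -0.7]
opening: 0.7
grasp_force: 0.0
clock: 18.8
eef_pos: [530.3, -370.6, 163.2]
tcp_rot: [3.141, -0.001, 3.139]
contact_force: [-0.1, 0.2, 0.5]
opening: 0.501
grasp_force: 0.0
tub [462.2 239.4] [ 527.9 -361.2] [44.8 72.4] 39.7
rz -0.002 | shift m x -0.1001 y 0.5407 z(down) 0.0334 pos [ 530.4 -370.7  163.4] rot [ 3.141e+00 -1.000e-03  3.139e+00] q1,6 [-0.61 -2.18] t 18.9
```

All three slivers are in the tub. Now for the lid.

```bash
python3 -m jog '[[[0,0,0],[-0.0083,0.045,0],0],[[0,0,0],[-0.0083,0.045,0],0],[[0,0,0],[-0.0083,0.045,0],0],[[0,0,0],[-0.0083,0.045,0],0],[[0,0,0],[-0.0083,0.045,0],0],[[0,0,0],[-0.0083,0.045,0],0],[[0,0,0],[-0.0083,0.045,0],0],[[0,0,0],[-0.0083,0.045,0],0],[[0,0,0],[-0.0083,0.045,0],0],[[0,0,0],[-0.0083,0.045,0],0],[[0,0,0],[-0.0083,0.045,0],0],[[0,0,0],[-0.0083,0.045,0],0]]'
python3 -m jog '[[[0,0,0],[0,0,0.015],0],[[0,0,0],[0,0,0],-0.2],[[0,0,0],[0,0,0],-0.2],[[0,0,0],[0,0,0],-0.2]]'
python3 to.py 630.5 170 75 180
python3 - <<'E'
from h import *
snap('side','s1.png',(290,160,410,270),6)
E
```

```text
clock: 20.05
eef_pos: [629.3, 171.2, 164.0]
tcp_rot: [-3.142, -0.0, 3.14]
contact_force: [1.1, -0.0, -0.3]
opening: 0.501
grasp_force: 0.0
clock: 20.45
eef_pos: [629.4, 167.9, 149.4]
tcp_rot: [-3.141, -0.0, 3.141]
contact_force: [0.8, -0.2, -0.3]
opening: 0.4
grasp_force: 0.0
rz -0.000 | shift m x -0.0011 y 0.0021 z(down) 0.0744 pos [629.4 167.9 149.4] rot [-3.141 -0.     3.141] q1,6 [ 0.26 -1.31] t 20.4
```

View pics/s1.png

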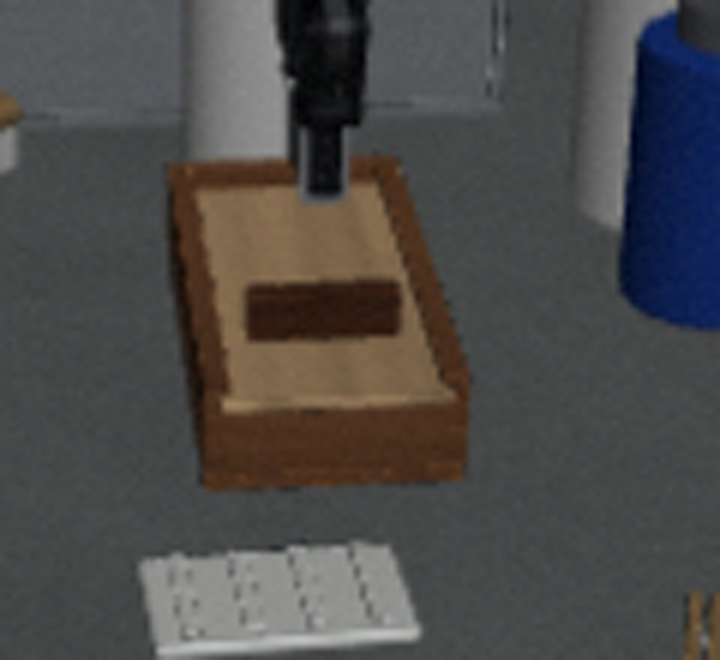

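The side crop shows the fingers behind and above the pull bar, centred on it at crop (325,310). Descending.

```bash
python3 -m jog '[[[0,0,0],[-0.001,0.002,0.03],-0.2],[[0,0,0],[0,0,0.03],-0.2],[[0,0,0],[0,0,0.01],-0.2],[[0,0,0],[0,0,0],-0.2],[[0,0,0],[0,0,0],-0.2],[[0,0,0],[0,0,0],-0.2]]'
python3 to.py 630.5 170 75 180
```

```text
clock: 21.1
eef_pos: [631.5, 171.3, 80.8]
tcp_rot: [3.141, 0.002, -3.14]
contact_force: [0.8, -0.2, 0.1]
opening: 0.399
grasp_force: 0.0
rz 0.001 | shift m x 0.0010 y -0.0013 z(down) 0.0058 pos [631.5 171.3  80.8] rot [ 3.141e+00  2.000e-03 -3.140e+00] q1,6 [ 0.26 -1.31] t 21.1
```

```bash
python3 -m jog '[[[0,0,0],[0,0,0.004],-0.2],[[0,0,0],[0,0,0],-0.4],[[0,0,0],[0,0,0],-0.6],[[0,0,0],[0,0,0],-0.8],[[0,0,0],[0,0,0],-0.9],[[0,0,0],[0,0,0],-0.9],[[0,0,0],[0,0,0],-0.9]]' 60
```

```text
clock: 21.8
eef_pos: [630.6, 171.4, 75.6]
tcp_rot: [3.141, 0.001, -3.14]
contact_force: [-1.4, 0.6, 5.5]
opening: 0.148
grasp_force: 60.0
```

```bash
python3 -m jog '[[[0,0,0],[0,0,-0.0005],-0.9],[[0,0,0],[0,-0.005,0],-0.9],[[0,0,0],[0,-0.008,0],-0.9],[[0,0,0],[0,-0.01,0],-0.9],[[0,0,0],[0,-0.01,0],-0.9],[[0,0,0],[0,-0.01,0],-0.9],[[0,0,0],[0,0,0],-0.9]]' 80
python3 -m jog '[[[0,0,0],[0,-0.012,0],-0.9],[[0,0,0],[0,-0.012,0],-0.9],[[0,0,0],[0,-0.012,0],-0.9],[[0,0,0],[0,-0.012,0],-0.9],[[0,0,0],[0,-0.012,0],-0.9],[[0,0,0],[0,0,0],-0.9],[[0,0,0],[0,0,0],-0.9]]'
```

```text
clock: 22.5
eef_pos: [630.4, 126.1, 75.7]
tcp_rot: [-3.141, -0.0, -3.141]
contact_force: [0.8, -3.0, 2.4]
opening: 0.144
grasp_force: 78.6
clock: 23.2
eef_pos: [630.5, 67.3, 75.6]
tcp_rot: [-3.141, -0.0, -3.141]
contact_force: [-0.4, -1.7, 1.3]
opening: 0.145
grasp_force: 78.5
```

```bash
python3 -m jog '[[[0,0,0],[0,-0.012,0],-0.9],[[0,0,0],[0,-0.012,0],-0.9],[[0,0,0],[0,-0.012,0],-0.9],[[0,0,0],[0,-0.012,0],-0.9],[[0,0,0],[0,-0.012,0],-0.9],[[0,0,0],[0,-0.012,0],-0.9],[[0,0,0],[0,-0.012,0],-0.9],[[0,0,0],[0,-0.012,0],-0.9],[[0,0,0],[0,0,0],-0.9],[[0,0,0],[0,0,0],-0.9]]'
python3 -m jog '[[[0,0,0],[0,-0.01,0],-0.9],[[0,0,0],[0,-0.01,0],-0.9],[[0,0,0],[0,-0.01,0],-0.9],[[0,0,0],[0,-0.01,0],-0.9],[[0,0,0],[0,-0.01,0],-0.9],[[0,0,0],[0,-0.01,0],-0.9],[[0,0,0],[0,0,0],-0.9],[[0,0,0],[0,0,0],-0.9]]'
python3 - <<'E'
from h import *
snap('side','s2.png',(270,150,430,310),3.7)
E
```

```text
clock: 24.2
eef_pos: [630.7, -28.2, 75.7]
tcp_rot: [3.142, -0.0, -3.141]
contact_force: [0.6, -0.1, -0.9]
opening: 0.144
grasp_force: 78.2
clock: 25.0
eef_pos: [630.8, -88.1, 75.7]
tcp_rot: [3.141, -0.0, -3.141]
contact_force: [0.4, 0.3, -0.8]
opening: 0.144
grasp_force: 78.2
```

View pics/s2.png

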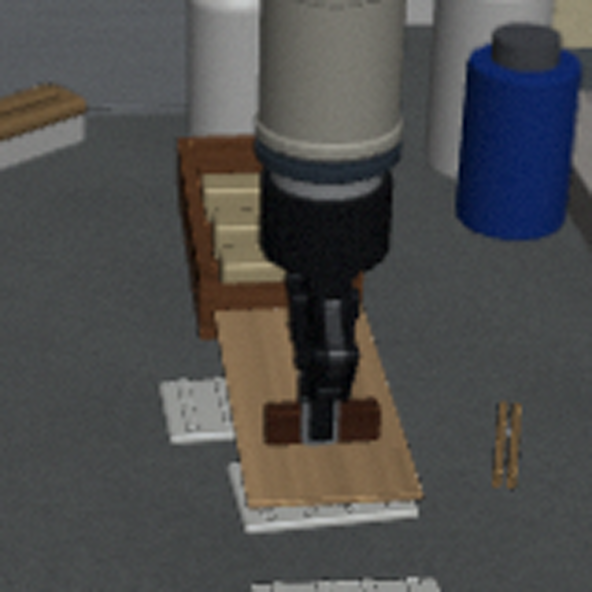

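The lid is clear of the grooves and held at its pull, crop (320,420). Soap bars show in the box at (230,190) and (250,255). Lifting and carrying the lid to the cleared counter.

```bash
python3 -m jog '[[[0,0,0],[0,0,-0.02],-0.9],[[0,0,0],[0,0,-0.02],-0.9],[[0,0,0],[0.019,0.0118,0],-0.9],[[0,0,0],[0.019,0.0118,0],-0.9],[[0,0,0],[0.019,0.0118,0],-0.9],[[0,0,0],[0.019,0.0118,0],-0.9],[[0,0,0],[0.019,0.0118,0],-0.9],[[0,0,0],[0.019,0.0118,0],-0.9],[[0,0,0],[0.019,0.0118,0],-0.9],[[0,0,0],[0.019,0.0118,0],-0.9],[[0,0,0],[0.019,0.0118,0],-0.9],[[0,0,0],[0.019,0.0118,0],-0.9]]'
python3 -m jog '[[[0,0,0],[0,0,0],-0.9],[[0,0,0],[0,0,0.025],-0.9],[[0,0,0],[0,0,0.025],-0.9],[[0,0,0],[0,0,0.02],-0.9],[[0,0,0],[0,0,0.006],-0.9],[[0,0,0],[0,0,0],-0.9],[[0,0,0],[0,0,0],-0.9]]'
python3 to.py 440 30 33.5 180
```

```text
clock: 26.25
eef_pos: [439.8, 30.7, 115.9]
tcp_rot: [3.141, 0.0, -3.139]
contact_force: [-0.1, -0.7, -1.3]
opening: 0.145
grasp_force: 78.3
clock: 26.95
eef_pos: [441.4, 29.9, 40.3]
tcp_rot: [3.142, 0.001, -3.14]
contact_force: [0.1, -0.4, -1.8]
opening: 0.143
grasp_force: 78.4
rz 0.002 | shift m x 0.0014 y 0.0001 z(down) 0.0068 pos [441.4  29.9  40.3] rot [ 3.142e+00  1.000e-03 -3.140e+00] q1,6 [ 0.06 -1.51] t 26.9
```

```bash
python3 -m jog '[[[0,0,0],[0,0,0.003],-0.9],[[0,0,0],[0,0,0.002],-0.9],[[0,0,0],[0,0,0],-0.9]]'
python3 -m jog '[[[0,0,0],[0,0,0.001],-0.9],[[0,0,0],[0,0,0.001],-0.9],[[0,0,0],[0,0,0],-0.9]]'
```

```text
clock: 27.25
eef_pos: [440.8, 29.9, 34.9]
tcp_rot: [3.142, 0.001, -3.14]
contact_force: [-0.6, -0.4, -1.1]
opening: 0.146
grasp_force: 78.4
clock: 27.55
eef_pos: [440.8, 29.9, 33.6]
tcp_rot: [3.142, 0.0, -3.14]
contact_force: [-3.8, 0.1, 18.5]
opening: 0.14
grasp_force: 81.1
```

Touching down. Release, rise, and look into the box.

```bash
python3 -m jog '[[[0,0,0],[0,0,-0.0005],-0.7],[[0,0,0],[0,0,0],-0.5],[[0,0,0],[0,0,0],-0.3],[[0,0,0],[0,0,0],-0.3],[[0,0,0],[0,0,-0.02],-0.3],[[0,0,0],[0,0,-0.04],-0.3],[[0,0,0],[0,0,-0.04],0],[[0,0,0],[0,0,-0.03],0.2],[[0,0,0],[0,0,0],0.3],[[0,0,0],[0,0,0],0.3]]'
python3 - <<'E'
from h import *
snap('top','t1.png',(170,160,510,330),2.35)
E
```

```text
clock: 28.55
eef_pos: [440.9, 29.9, 163.5]
tcp_rot: [3.141, 0.002, -3.14]
contact_force: [0.0, 0.2, -1.0]
opening: 0.647
grasp_force: 0.0
```

View pics/t1.png

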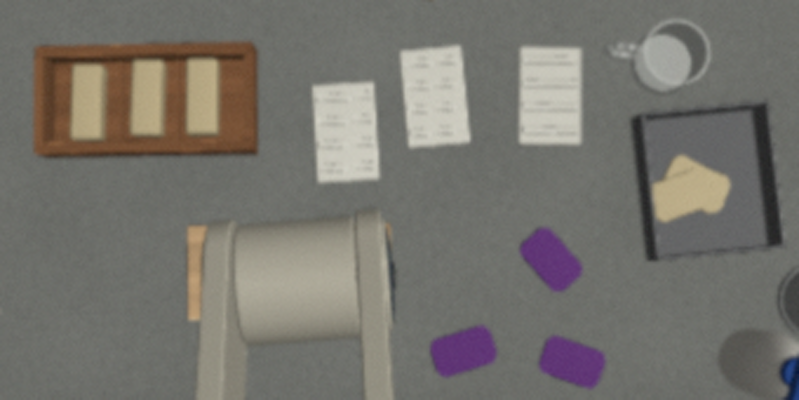

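Three bars lie in the box, at crop (88,102), (148,97), (203,96). The lid lies at about (290,270) under the arm and the slivers are in the tub at (690,190).

```bash
python3 - <<'E'
from meas import *
im=cv2.imread('pics/raw_t1.png')
[print('bar',*o) for o in rects(im,(20,40,130),(35,160,255),38,200,1500,(185,170,280,228))]
f=lambda pts,z: px2w('top',np.array(pts)/2.35+[170,160],z)[:,:2].round(1)
b=f([(36,47),(255,43),(257,153),(36,155)],55);print('box',b.tolist(),b.mean(0))
print('inner rim',f([(53,100),(245,100)],50).tolist())
print('bars hand',f([(88,102),(148,97),(203,96)],38).tolist())
E
python3 to.py 630 180 70 180
```

```text
bar [207.1 203.4] [631.8 297.5] [35.9 78.4] 177.7
bar [232.5 201.2] [634.5 231.6] [33.8 80.7] 180.0
bar [256.  200.7] [636. 172.] [33.5 80.5] 179.8
box [[689.9, 350.5], [689.3, 110.5], [570.0, 109.1], [571.8, 349.5]] [630.25 229.9 ]
inner rim [[632.0, 332.5], [628.1, 122.3]]
bars hand [[630.7, 296.9], [634.9, 230.4], [634.9, 169.8]]
rz 0.002 | shift m x -0.1898 y 0.1501 z(down) 0.0927 pos [440.2  29.9 162.7] rot [-3.142e+00 -1.000e-03 -3.140e+00] q1,6 [ 0.06 -1.51] t 28.6
```

```bash
python3 -m jog '[[[0,0,0],[-0.0244,0.0177,0],0.08],[[0,0,0],[-0.0244,0.0177,0],0.08],[[0,0,0],[-0.0244,0.0177,0],0.08],[[0,0,0],[-0.0244,0.0177,0],0.08],[[0,0,0],[-0.0244,0.0177,0],0.08],[[0,0,0],[-0.0244,0.0177,0],0.08],[[0,0,0],[-0.0244,0.0177,0],0.08],[[0,0,0],[-0.0244,0.0177,0],0.08],[[0,0,0],[0,0,0.03],0.08],[[0,0,0],[0,0,0.03],0.08],[[0,0,0],[0,0,0],0.08],[[0,0,0],[0,0,0],0.08]]' 50
python3 to.py 635.5 171 43 180
```

```text
clock: 29.8
eef_pos: [634.5, 171.5, 101.6]
tcp_rot: [-3.141, -0.004, -3.14]
contact_force: [-0.2, -0.0, 1.2]
opening: 0.541
grasp_force: 0.0
rz 0.002 | shift m x -0.0010 y -0.0005 z(down) 0.0586 pos [634.5 171.5 101.6] rot [-3.141 -0.004 -3.14 ] q1,6 [ 0.26 -1.31] t 29.8
```

```bash
python3 -m jog '[[[0,0,0],[0,0,0.025],0.08],[[0,0,0],[0,0,0.022],0.08],[[0,0,0],[0,0,0.008],0.08],[[0,0,0],[0,0,0],0.08],[[0,0,0],[0,0,0],0.08]]'
python3 -m jog '[[[0,0,0],[0,0,0.003],0.08],[[0,0,0],[0,0,0],-0.1],[[0,0,0],[0,0,0],-0.3],[[0,0,0],[0,0,0],-0.5],[[0,0,0],[0,0,0],-0.5],[[0,0,0],[0,0,0],-0.5]]'
```

```text
clock: 30.3
eef_pos: [636.4, 172.0, 49.5]
tcp_rot: [3.141, 0.002, -3.14]
contact_force: [1.1, -0.3, 0.0]
opening: 0.539
grasp_force: 0.0
clock: 30.9
eef_pos: [636.2, 172.0, 46.1]
tcp_rot: [3.141, 0.001, -3.14]
contact_force: [-1.3, -1.1, 6.4]
opening: 0.386
grasp_force: 51.2
```

```bash
python3 -m jog '[[[0,0,0],[0,0,-0.01],-0.5],[[0,0,0],[0,0,-0.03],-0.5],[[0,0,0],[0,0,-0.03],-0.5],[[0,0,0],[0,0,-0.03],-0.5],[[0,0,0.022],[0,0,0],-0.5],[[0,0,0],[0,0,0],-0.5],[[0,0,0],[0,0,0],-0.5]]'
python3 to.py 635 -210 60 178.7
```

```text
clock: 31.6
eef_pos: [634.8, 171.6, 144.3]
tcp_rot: [-3.141, -0.002, 3.122]
contact_force: [-0.0, 0.3, -1.6]
opening: 0.382
grasp_force: 50.4
rz 0.003 | shift m x -0.0089 y -0.3815 z(down) 0.0843 pos [634.8 171.6 144.3] rot [-3.141e+00 -2.000e-03  3.122e+00] q1,6 [ 0.26 -1.29] t 31.6
```

```bash
python3 -m jog '[[[0,0,0],[-0.0009,-0.038,0],-0.5],[[0,0,0],[-0.0009,-0.038,0],-0.5],[[0,0,0],[-0.0009,-0.038,0],-0.5],[[0,0,0],[-0.0009,-0.038,0],-0.5],[[0,0,0],[-0.0009,-0.038,0],-0.5],[[0,0,0],[-0.0009,-0.038,0],-0.5],[[0,0,0],[-0.0009,-0.038,0],-0.5],[[0,0,0],[-0.0009,-0.038,0],-0.5],[[0,0,0],[-0.0009,-0.038,0],-0.5],[[0,0,0],[-0.0009,-0.038,0],-0.5],[[0,0,0],[0,0,0],-0.5],[[0,0,0],[0,0,0],-0.5]]'
python3 -m jog '[[[0,0,0],[0,0,0.03],-0.5],[[0,0,0],[0,0,0.03],-0.5],[[0,0,0],[0,0,0.015],-0.5],[[0,0,0],[0,0,0],-0.5],[[0,0,0],[0,0,0],-0.5],[[0,0,0],[0,0,0],-0.5]]'
python3 - <<'E'
from h import *
snap('side','s3.png',(300,230,460,350),4.5)
E
python3 to.py 635 -210 50 178.7
```

```text
clock: 32.8
eef_pos: [635.9, -208.8, 143.7]
tcp_rot: [3.141, -0.002, 3.12]
contact_force: [-0.4, 0.9, -0.3]
opening: 0.387
grasp_force: 50.4
clock: 33.4
eef_pos: [637.9, -208.2, 71.6]
tcp_rot: [-3.141, 0.002, 3.122]
contact_force: [0.5, 0.2, 0.2]
opening: 0.385
grasp_force: 50.4
rz 0.003 | shift m x 0.0029 y -0.0017 z(down) 0.0217 pos [ 637.9 -208.3   71.7] rot [-3.141e+00  2.000e-03  3.122e+00] q1,6 [-0.32 -1.87] t 33.5
```

View pics/s3.png

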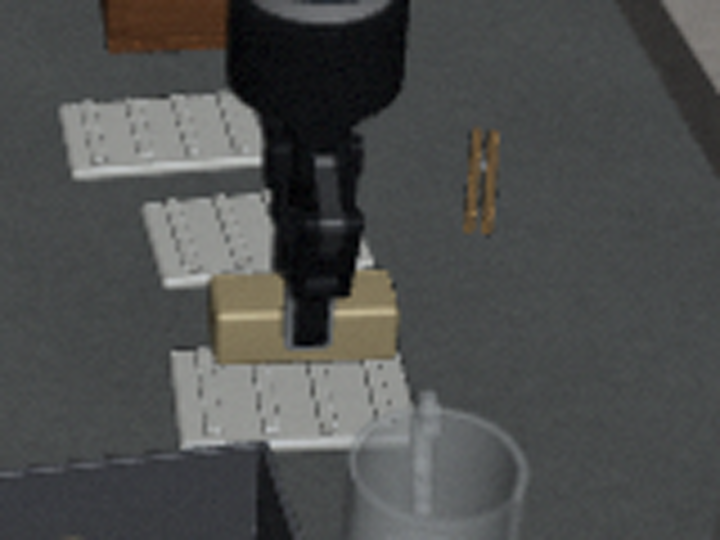

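The bar hangs level in the grip. Its front bottom corners are at crop (217,362) and (397,358), and the fingers at (308,345). Checking its x.

Run:
```python
from h import *
f=lambda p,z: px2w('side',np.array(p)/4.5+[300,230],z).round(1).tolist()
print('bar bottom',f([(217,362),(397,358)],33.6)); print('bar top front edge',f([(215,317),(396,313)],63.6))
print('dish top edges y-mid',f([(172,352),(181,440)],8),'right top',f([(405,360)],8))
```

```text
bar bottom [[599.6, -219.3, 33.6], [681.8, -223.3, 33.6]]
bar top front edge [[597.3, -224.5, 63.6], [678.2, -228.4, 63.6]]
dish top edges y-mid [[583.7, -178.8, 8.0], [581.2, -241.8, 8.0]] right top [[693.3, -194.1, 8.0]]
```

```bash
python3 -m jog '[[[0,0,0],[0.002,-0.0015,0.01],-0.5],[[0,0,0],[0,0,0.007],-0.5],[[0,0,0],[0,0,0.002],-0.5],[[0,0,0],[0,0,0],-0.5],[[0,0,0],[0,0,0],-0.5]]'
python3 -m jog '[[[0,0,0],[0,0,0.001],-0.5],[[0,0,0],[0,0,0.001],-0.5],[[0,0,0],[0,0,0],-0.5]]'
```

```text
clock: 33.95
eef_pos: [634.9, -209.8, 51.0]
tcp_rot: [3.142, -0.0, 3.121]
contact_force: [0.5, 0.0, -0.7]
opening: 0.386
grasp_force: 50.4
clock: 34.25
eef_pos: [635.1, -209.8, 50.1]
tcp_rot: [-3.141, 0.0, 3.121]
contact_force: [-2.4, 0.9, 7.3]
opening: 0.387
grasp_force: 51.3
```

Touching. Release, rise, and return to the middle bar.

```bash
python3 -m jog '[[[0,0,0],[0,0,0],-0.1],[[0,0,0],[0,0,0],0.08],[[0,0,0],[0,0,0],0.08],[[0,0,0],[0,0,-0.02],0.08],[[0,0,0],[0,0,-0.04],0.08],[[0,0,0],[0,0,-0.04],0.08],[[0,0,-0.022],[0,0,0],0.08],[[0,0,0],[0,0,0],0.08],[[0,0,0],[0,0,0],0.08]]'
python3 to.py 635 231 100 180
```

```text
clock: 35.15
eef_pos: [634.1, -209.5, 148.0]
tcp_rot: [3.141, -0.002, -3.14]
contact_force: [0.1, -0.4, 0.1]
opening: 0.537
grasp_force: 0.0
rz 0.001 | shift m x -0.0009 y 0.4405 z(down) 0.0480 pos [ 634.1 -209.5  148. ] rot [ 3.141e+00 -2.000e-03 -3.140e+00] q1,6 [-0.32 -1.89] t 35.1
```

```bash
python3 -m jog '[[[0,0,0],[0,0.044,0],0.08],[[0,0,0],[0,0.044,0],0.08],[[0,0,0],[0,0.044,0],0.08],[[0,0,0],[0,0.044,0],0.08],[[0,0,0],[0,0.044,0],0.08],[[0,0,0],[0,0.044,0],0.08],[[0,0,0],[0,0.044,0],0.08],[[0,0,0],[0,0.044,0],0.08],[[0,0,0],[0,0.044,0],0.08],[[0,0,0],[0,0.044,0],0.08],[[0,0,0],[0,0,0.03],0.08],[[0,0,0],[0,0,0.015],0.08]]'
python3 -m jog '[[[0,0,0],[0,0,0],0.08],[[0,0,0],[0,0,0],0.08],[[0,0,0],[0,0,0],0.08]]'
python3 - <<'E'
from meas import *
im=r.grab_frame('top')[:,:,::-1].copy(); cv2.imwrite('pics/raw_t2.png',im)
[print('bar',*o) for o in rects(im,(20,40,130),(35,160,255),42,200,1500,(295,170,425,245))]
E
python3 to.py 635 231 46 180
```

```text
clock: 36.35
eef_pos: [632.0, 231.0, 100.6]
tcp_rot: [-3.14, -0.004, -3.138]
contact_force: [-1.0, -0.2, -0.6]
opening: 0.542
grasp_force: 0.0
clock: 36.65
eef_pos: [634.7, 229.5, 104.9]
tcp_rot: [3.141, 0.001, -3.141]
contact_force: [0.4, 0.4, 0.1]
opening: 0.541
grasp_force: 0.0
bar [404.1 198.4] [ 633.3 -206.3] [33.2 82.4] 178.5
rz 0.000 | shift m x -0.0001 y 0.0014 z(down) 0.0592 pos [634.9 229.6 105.2] rot [ 3.141e+00  1.000e-03 -3.141e+00] q1,6 [ 0.34 -1.23] t 36.7
```

```bash
python3 -m jog '[[[0,0,0],[0,0.001,0.025],0.08],[[0,0,0],[0,0,0.022],0.08],[[0,0,0],[0,0,0.008],0.08],[[0,0,0],[0,0,0],0.08],[[0,0,0],[0,0,0],0.08]]'
python3 -m jog '[[[0,0,0],[0,0,0.003],0.08],[[0,0,0],[0,0,0],-0.1],[[0,0,0],[0,0,0],-0.3],[[0,0,0],[0,0,0],-0.5],[[0,0,0],[0,0,0],-0.5],[[0,0,0],[0,0,0],-0.5]]'
python3 -m jog '[[[0,0,0],[0,0,-0.01],-0.5],[[0,0,0],[0,0,-0.03],-0.5],[[0,0,0],[0,0,-0.03],-0.5],[[0,0,0],[0,0,-0.03],-0.5],[[0,0,-0.077],[0,0,0],-0.5],[[0,0,0],[0,0,0],-0.5],[[0,0,0],[0,0,0],-0.5]]'
python3 to.py 635.5 -82.8 60 184.4
```

```text
clock: 37.2
eef_pos: [634.8, 231.3, 50.3]
tcp_rot: [3.141, 0.001, -3.14]
contact_force: [-0.1, 0.6, -0.7]
opening: 0.541
grasp_force: 0.0
clock: 37.8
eef_pos: [634.7, 231.5, 47.1]
tcp_rot: [3.141, 0.001, -3.14]
contact_force: [-0.0, 0.2, 6.2]
opening: 0.381
grasp_force: 50.7
clock: 38.5
eef_pos: [633.6, 231.1, 145.9]
tcp_rot: [-3.141, -0.001, -3.065]
contact_force: [0.5, 0.5, -1.2]
opening: 0.385
grasp_force: 49.9
rz 0.000 | shift m x 0.0221 y -0.3131 z(down) 0.0859 pos [633.6 231.1 145.9] rot [-3.141e+00 -1.000e-03 -3.065e+00] q1,6 [ 0.35 -1.3 ] t 38.5
```

```bash
python3 -m jog '[[[0,0,0],[0.0028,-0.0391,0],-0.5],[[0,0,0],[0.0028,-0.0391,0],-0.5],[[0,0,0],[0.0028,-0.0391,0],-0.5],[[0,0,0],[0.0028,-0.0391,0],-0.5],[[0,0,0],[0.0028,-0.0391,0],-0.5],[[0,0,0],[0.0028,-0.0391,0],-0.5],[[0,0,0],[0.0028,-0.0391,0],-0.5],[[0,0,0],[0.0028,-0.0391,0],-0.5],[[0,0,0],[0,0,0],-0.5],[[0,0,0],[0,0,0.03],-0.5],[[0,0,0],[0,0,0.03],-0.5],[[0,0,0],[0,0,0.015],-0.5]]'
python3 -m jog '[[[0,0,0],[0,0,0],-0.5],[[0,0,0],[0,0,0],-0.5],[[0,0,0],[0,0,0],-0.5]]'
python3 to.py 635.5 -82.8 51 184.4
```

```text
clock: 39.7
eef_pos: [634.3, -81.7, 68.1]
tcp_rot: [3.141, -0.004, -3.064]
contact_force: [-0.6, 0.1, -1.1]
opening: 0.383
grasp_force: 50.0
clock: 40.0
eef_pos: [637.3, -82.2, 72.5]
tcp_rot: [-3.141, 0.002, -3.063]
contact_force: [0.4, -1.0, -0.7]
opening: 0.384
grasp_force: 49.9
rz 0.002 | shift m x 0.0019 y -0.0005 z(down) 0.0215 pos [637.3 -82.2  72.5] rot [-3.141e+00  2.000e-03 -3.063e+00] q1,6 [-0.13 -1.78] t 40.0
```

```bash
python3 -m jog '[[[0,0,0],[0.001,-0.0005,0.01],-0.5],[[0,0,0],[0,0,0.007],-0.5],[[0,0,0],[0,0,0.002],-0.5],[[0,0,0],[0,0,0],-0.5],[[0,0,0],[0,0,0],-0.5]]'
python3 -m jog '[[[0,0,0],[0,0,0.001],-0.5],[[0,0,0],[0,0,0.001],-0.5],[[0,0,0],[0,0,0],-0.5]]'
```

```text
clock: 40.5
eef_pos: [635.4, -82.9, 52.2]
tcp_rot: [3.142, -0.0, -3.063]
contact_force: [-0.0, 0.5, -1.0]
opening: 0.386
grasp_force: 50.0
clock: 40.8
eef_pos: [635.7, -83.0, 51.1]
tcp_rot: [-3.141, 0.001, -3.063]
contact_force: [-2.8, -0.6, 6.9]
opening: 0.388
grasp_force: 50.8
```

```bash
python3 -m jog '[[[0,0,0],[0,0,0],-0.1],[[0,0,0],[0,0,0],0.08],[[0,0,0],[0,0,0],0.08],[[0,0,0],[0,0,-0.02],0.08],[[0,0,0],[0,0,-0.04],0.08],[[0,0,0],[0,0,-0.04],0.08],[[0,0,0.09],[0,0,0],0.08],[[0,0,0],[0,0,0],0.08],[[0,0,0],[0,0,0],0.08]]'
python3 to.py 631.5 297.3 100 179
```

```text
clock: 41.7
eef_pos: [634.8, -82.8, 149.5]
tcp_rot: [3.141, -0.001, 3.133]
contact_force: [0.6, -0.5, 0.1]
opening: 0.543
grasp_force: 0.0
rz 0.008 | shift m x 0.0099 y 0.3800 z(down) 0.0495 pos [634.8 -82.8 149.5] rot [ 3.141e+00 -1.000e-03  3.133e+00] q1,6 [-0.13 -1.69] t 41.7
```

```bash
python3 -m jog '[[[0,0,0],[0.001,0.038,0],0.08],[[0,0,0],[0.001,0.038,0],0.08],[[0,0,0],[0.001,0.038,0],0.08],[[0,0,0],[0.001,0.038,0],0.08],[[0,0,0],[0.001,0.038,0],0.08],[[0,0,0],[0.001,0.038,0],0.08],[[0,0,0],[0.001,0.038,0],0.08],[[0,0,0],[0.001,0.038,0],0.08],[[0,0,0],[0.001,0.038,0],0.08],[[0,0,0],[0.001,0.038,0],0.08],[[0,0,0],[0,0,0.03],0.08],[[0,0,0],[0,0,0.015],0.08]]'
python3 -m jog '[[[0,0,0],[0,0,0],0.08],[[0,0,0],[0,0,0],0.08],[[0,0,0],[0,0,0],0.08]]'
python3 to.py 631.5 297.3 46 179
```

```text
clock: 42.9
eef_pos: [627.8, 297.7, 101.7]
tcp_rot: [-3.14, -0.004, 3.134]
contact_force: [-1.2, -1.0, -0.6]
opening: 0.537
grasp_force: 0.0
clock: 43.2
eef_pos: [630.4, 296.6, 106.0]
tcp_rot: [3.141, 0.001, 3.13]
contact_force: [-0.2, 0.0, 0.3]
opening: 0.542
grasp_force: 0.0
rz 0.005 | shift m x -0.0011 y 0.0008 z(down) 0.0600 pos [630.4 296.6 106. ] rot [3.141e+00 1.000e-03 3.130e+00] q1,6 [ 0.44 -1.12] t 43.2
```

```bash
python3 -m jog '[[[0,0,0],[-0.001,0.0005,0.025],0.08],[[0,0,0],[0,0,0.022],0.08],[[0,0,0],[0,0,0.008],0.08],[[0,0,0],[0,0,0],0.08],[[0,0,0],[0,0,0],0.08]]'
python3 -m jog '[[[0,0,0],[0,0,0.004],0.08],[[0,0,0],[0,0,0],-0.1],[[0,0,0],[0,0,0],-0.3],[[0,0,0],[0,0,0],-0.5],[[0,0,0],[0,0,0],-0.5],[[0,0,0],[0,0,0],-0.5]]'
python3 -m jog '[[[0,0,0],[0,0,-0.01],-0.5],[[0,0,0],[0,0,-0.03],-0.5],[[0,0,0],[0,0,-0.03],-0.5],[[0,0,0],[0,0,-0.03],-0.5],[[0,0,-0.055],[0,0,0],-0.5],[[0,0,0],[0,0,0],-0.5],[[0,0,0],[0,0,0],-0.5]]'
python3 to.py 597.3 16.4 60 182.6
```

```text
clock: 43.7
eef_pos: [631.4, 297.8, 51.4]
tcp_rot: [3.141, 0.001, 3.13]
contact_force: [0.2, 0.4, -0.2]
opening: 0.538
grasp_force: 0.0
clock: 44.3
eef_pos: [631.2, 297.9, 47.0]
tcp_rot: [3.141, 0.001, 3.13]
contact_force: [-0.3, -0.4, 5.2]
opening: 0.38
grasp_force: 51.4
clock: 45.0
eef_pos: [630.2, 297.4, 145.8]
tcp_rot: [-3.141, -0.001, -3.099]
contact_force: [0.2, 0.4, -1.0]
opening: 0.382
grasp_force: 50.7
rz -0.003 | shift m x 0.0456 y -0.2793 z(down) 0.0858 pos [630.2 297.4 145.8] rot [-3.141e+00 -1.000e-03 -3.099e+00] q1,6 [ 0.44 -1.17] t 45.0
```

```bash
python3 -m jog '[[[0,0,0],[0.0057,-0.0349,0],-0.5],[[0,0,0],[0.0057,-0.0349,0],-0.5],[[0,0,0],[0.0057,-0.0349,0],-0.5],[[0,0,0],[0.0057,-0.0349,0],-0.5],[[0,0,0],[0.0057,-0.0349,0],-0.5],[[0,0,0],[0.0057,-0.0349,0],-0.5],[[0,0,0],[0.0057,-0.0349,0],-0.5],[[0,0,0],[0.0057,-0.0349,0],-0.5],[[0,0,0],[0,0,0],-0.5],[[0,0,0],[0,0,0.03],-0.5],[[0,0,0],[0,0,0.03],-0.5],[[0,0,0],[0,0,0.015],-0.5]]'
python3 -m jog '[[[0,0,0],[0,0,0],-0.5],[[0,0,0],[0,0,0],-0.5],[[0,0,0],[0,0,0],-0.5]]'
python3 to.py 597.3 16.4 51 182.6
python3 - <<'E'
from h import *
snap('side','s4.png',(290,230,470,350),4.4)
E
```

```text
clock: 46.2
eef_pos: [595.6, 17.2, 68.4]
tcp_rot: [3.141, -0.004, -3.099]
contact_force: [0.8, 0.4, -0.7]
opening: 0.383
grasp_force: 50.6
clock: 46.5
eef_pos: [598.3, 17.0, 72.4]
tcp_rot: [-3.142, 0.002, -3.098]
contact_force: [0.6, -0.0, -1.0]
opening: 0.384
grasp_force: 50.6
rz -0.002 | shift m x 0.0010 y -0.0006 z(down) 0.0214 pos [598.3  17.   72.4] rot [-3.142e+00  2.000e-03 -3.098e+00] q1,6 [ 0.03 -1.59] t 46.5
```

View pics/s4.png

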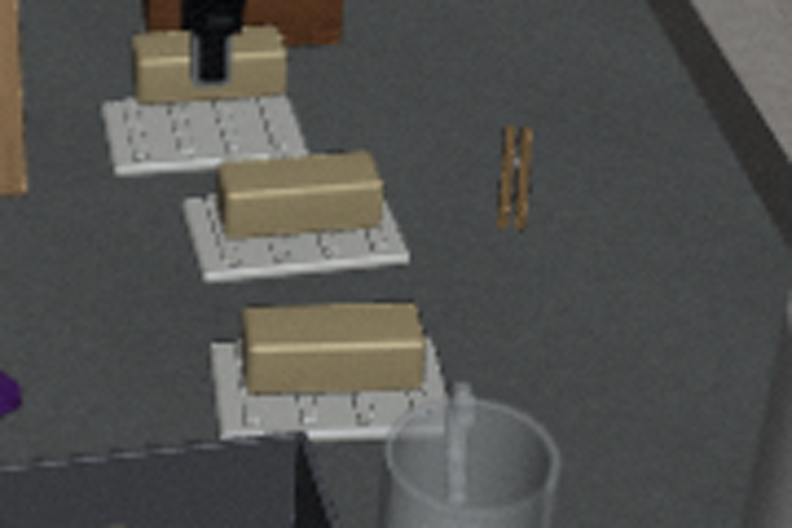

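Two bars sit flat and well placed, at crop (333,350) and (300,195). The third is centred in the grip at (211,65) over its dish. Lowering it.

```bash
python3 -m jog '[[[0,0,0],[0,-0.0005,0.01],-0.5],[[0,0,0],[0,0,0.007],-0.5],[[0,0,0],[0,0,0.002],-0.5],[[0,0,0],[0,0,0],-0.5],[[0,0,0],[0,0,0],-0.5]]'
python3 -m jog '[[[0,0,0],[0,0,0.001],-0.5],[[0,0,0],[0,0,0.001],-0.5],[[0,0,0],[0,0,0],-0.5]]'
```

```text
clock: 47.05
eef_pos: [597.4, 16.2, 52.1]
tcp_rot: [-3.142, -0.0, -3.098]
contact_force: [-0.1, -0.7, -0.3]
opening: 0.384
grasp_force: 50.7
clock: 47.35
eef_pos: [597.6, 16.3, 51.0]
tcp_rot: [-3.142, 0.0, -3.098]
contact_force: [-2.0, 0.4, 6.9]
opening: 0.384
grasp_force: 51.5
```

Release, rise, and move back and left to clear the view.

```bash
python3 -m jog '[[[0,0,0],[0,0,0],-0.1],[[0,0,0],[0,0,0],0.08],[[0,0,0],[0,0,0],0.08],[[0,0,0],[0,0,-0.02],0.08],[[0,0,0],[0,0,-0.05],0.08],[[0,0,0],[0,0,-0.05],0.08],[[0,0,0],[0,0,-0.05],0.08],[[0,0,0],[0,0,-0.03],0.08]]'
python3 -m jog '[[[0,0,0],[0.02,0.045,0],0.08],[[0,0,0],[0.02,0.045,0],0.08],[[0,0,0],[0.02,0.045,0],0.08],[[0,0,0],[0.02,0.045,0],0.08],[[0,0,0],[0.02,0.045,0],0.08],[[0,0,0],[0.02,0.045,0],0.08],[[0,0,0],[0.02,0.045,0],0.08],[[0,0,0],[0.02,0.045,0],0.08],[[0,0,0],[0.02,0.045,0],0.08],[[0,0,0],[0,0,0],0.08]]'
python3 - <<'E'
from meas import *
snap('top','t3.png',(170,140,510,340),2.35); im=cv2.imread('pics/raw_t3.png')
[print('bar',*o) for o in rects(im,(20,40,130),(35,160,255),42,200,1500,(295,170,425,245))]
E
```

```text
clock: 48.15
eef_pos: [598.5, 16.3, 254.4]
tcp_rot: [-3.141, 0.005, -3.098]
contact_force: [-0.1, 0.4, -0.2]
opening: 0.54
grasp_force: 0.0
clock: 49.15
eef_pos: [397.3, 417.7, 250.2]
tcp_rot: [3.14, -0.0, -3.094]
contact_force: [0.4, -0.6, -1.1]
opening: 0.543
grasp_force: 0.0
bar [316.  213.8] [598.2  17.1] [34.2 83.2] 2.3
bar [404.  198.6] [ 633.2 -206.3] [33.2 82.5] 178.5
bar [354.4 198.7] [636.  -81.5] [33.7 84.8] 3.6
```

View pics/t3.png

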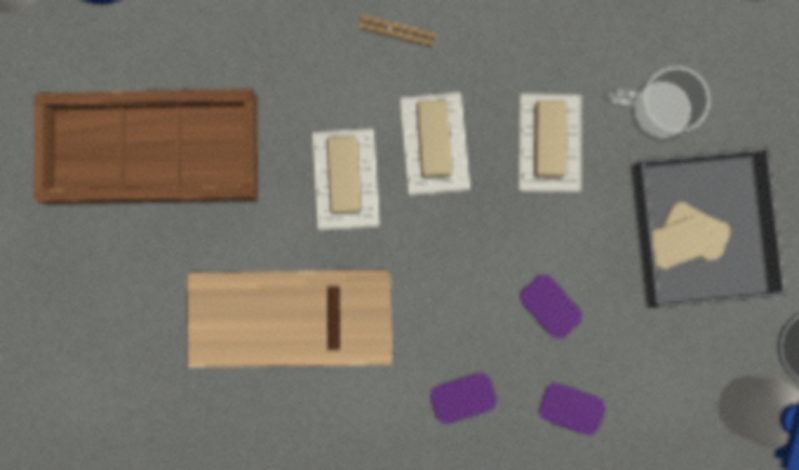

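The box is empty and a bar lies centred on each dish, at crop (344,174), (435,138), (551,139). The lid is flat with its handle up at (290,318). The slivers are in the tub at (690,235), no cream sliver is left on the counter, and nothing else has moved.

```bash
python3 -c "
from rig import r
print(r.sign_off())"
```

```text
the job is handed in; nothing more can be done
None
```

The job is done and handed in at about 49 s: three slivers went into the scrap tub, the lid lies flat on the counter with its handle up, and the three fresh bars each lie centred and lengthways on their own dish.

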